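# Pack the tear tester's spares into the service tray

### The arm

A 6-joint arm with a two-finger parallel gripper is mounted at the origin on a cart in front of the work surface, level with it; the furniture and walls round the work are solid. World frame = base frame: x ahead of the robot, y to its left, z up, the work surface at z = 0. Lengths are in mm, angles in degrees, forces in N, time in s.
With the tool pointing down it reaches from about 300 to 850 mm from the base axis. Payload 4.2 kg.
Tool frame: the origin (TCP) lies between the finger pads; the fingertips stand 11 mm ahead of it and the grasp point (between the pads) lies 8 mm behind it (env.tips_ahead is the distance from the TCP to the fingertips, in mm); z points along the fingers, y is the line along which they close (so a half turn about z gives the same grasp; the last joint's range is limited). The gripper opens to 91 mm and grips with 3 to 60 N. Pads are 32 mm wide; open, the fingers measure 118 mm over their backs; the gripper's body (76 mm by 178 mm) begins 60 mm behind the grasp point.
Start: joints at [-1.146, 18.312, 89.639, -0, 72.044, -1.146], TCP at [575.018, 0, 185.476] pointing down, gripper open.
Joint ranges: [-177.97, 177.97], [-48.28, 115.42], [12.27, 149.76], [-77.06, 257.06], [2.81, 150.46], [-146.56, 146.56]. Speed limits (degrees/s): [147.25, 147.25, 180, 180, 180, 180].

### API

Orientations are given as [roll, pitch, yaw] about the fixed x, y, z axes, in that order (R = Rz(yaw) Ry(pitch) Rx(roll)).
In Python, from workcell import env, cams gives the robot as it stands.
- The arm moves only by the tool step_arm, never from a script. Its arguments are lists of equal length, an entry for each row: "linear": the shift along the tool's x, y, z in units of 30 cm (1.0 is 30 cm), a list of three; "turn": the turn about the tool's z in units of 360 degrees (1.0 is 360 degrees). In form: {"linear": [[tx, ty, tz], ...], "turn": [turn, ...]}. A call has 1 to 20 rows; each row is the pose to reach, as a shift and turn from the pose commanded when the call began, along the tool's axes at that moment, turning the shorter way round; what a row does not reach only later rows make up. A row lasts 1/8 s, in which the tool goes at most 62.5 mm and 10.7 degrees, less where a joint would pass 70% of its speed; a pose out of reach is approached as far as the arm can. A call with a number of a shift or a turn outside -1 to 1 is refused whole. A call with a gripper value outside its range is refused whole. "fingers" is the closure, from -1 (fully open) to 1 (shut), so that 0 is half open, set as the call begins (left out, the last holds). The fingers move at their own pace and stop on an object; "force" is the grip in N (left out, the last holds). Time passes only in rows, so rows that repeat a pose let the fingers close. It gives the time, the measured TCP pose, the force, the opening and the grip force at its end, in the units of the state.
- env.state(): the state, without advancing time (a new reading comes with each control period).
- cams.grab_frame(name): name is "scene" or "side" or "wrist"; returns a dict with "color" (400x640x3 uint8, blue, green, red), "fx", "fy", "cx", "cy" (pixels), "extrinsics" (4x4, takes a point from camera to world coordinates); the wrist camera has in their place "tool_from_camera" (4x4, takes a point from camera to tool coordinates, whose origin is the TCP and whose axes are the flange's). Camera axes: x right, y down, z forward; pixel columns grow to the right and rows downward; lengths in mm; the calibration is good to about 2 mm. A picture is of the moment at which its call begins: read the wrist's pose just before it. There is no depth.
- env.job_done(): hands the job in; it is judged then, once.
The state is a dict: "time_s": time; "qpos": joint angles; "qvel": joint speeds; "effort": joint torques, N m; "ee_pos": TCP position; "ee_rot": TCP orientation; "force": force on the tool from outside, world axes, zero at the start; "torque": the same for the moment, N m; "gripper_width": finger opening in mm; "gripper_force": force on a finger pad.
Only numpy, scipy, OpenCV 4.12 (cv2) and the standard library are available. Lean on these libraries where they do the work, as an engineer would, in place of code of your own. Each camera call takes 0.05 s, during which the arm holds its last target. There are 200 camera calls.

### The job

Pack the tear tester's four spares into the service tray, each in the middle of its own dish and sitting the same way up as it is now: the black clamp block in the red dish, the brass hose fitting in the yellow, the silver key knob in the blue and the fuse jar in the green. Keep the fuse jar upright all the way. The polished calibration weight and the black loupe look similar but do not belong to the kit: leave them where they stand.

Things in the scene. Friction and masses are not known exactly. Their poses are not given: they have to be found in the camera images.
- clamp_block: loose black block with two brass screw heads on its -x face, 140 g (0.7 to 1.4 times), 38 (x) x 42 (y) x 36 (z) mm. Origin: centre of its underside, z up. The lower 26 mm are solid over x -15 to +19 mm and y -21 to +21 mm; above that a step, y -21 to +8 mm. The screw heads have no contact. Good grasp: across y, low. It and the other loose things start on a 2 mm green mat
- hose_fitting: loose brass hose barb lying on its side, 40 g (0.7 to 1.4 times), 35 mm long (along its x), 18 mm wide (y), 16 mm high (z). Origin: centre of its underside as it lies at the start. Good grasp: across y
- key_knob: loose turned, knurled aluminium knob, silver, standing upright, 45 g (0.7 to 1.4 times), 33 mm diameter up to about 19 mm height and a boss of about 22 mm diameter above, 28 mm high in all. Origin: centre of its underside, z up
- fuse_jar: loose clear jar of glass fuses with a white screw lid, standing upright, 60 g (0.7 to 1.4 times), 46 x 44 x 56 mm. Origin: centre of its underside, z up. Grip the body, about 44 mm diameter, below 43 mm height; the lid above that is only seen, not felt
- dish_red: fixed square dish of red plastic, 79 x 79 mm outside, 9 mm high, walls and floor 2.5 mm (inside 74 x 74 mm, 6.5 mm deep). Origin: centre of its underside, 5 mm above the worktop; x, y along its sides, z up. Four dishes stand two by two, 80 mm apart, in a fixed grey tray 170 mm square with a 9 mm rim and two low side loops; which dish has which corner changes
- dish_yellow: fixed square dish of yellow plastic, 79 x 79 mm outside, 9 mm high, walls and floor 2.5 mm (inside 74 x 74 mm, 6.5 mm deep). Origin: centre of its underside, 5 mm above the worktop; x, y along its sides, z up. Four dishes stand two by two, 80 mm apart, in a fixed grey tray 170 mm square with a 9 mm rim and two low side loops; which dish has which corner changes
- dish_blue: fixed square dish of blue plastic, 79 x 79 mm outside, 9 mm high, walls and floor 2.5 mm (inside 74 x 74 mm, 6.5 mm deep). Origin: centre of its underside, 5 mm above the worktop; x, y along its sides, z up. Four dishes stand two by two, 80 mm apart, in a fixed grey tray 170 mm square with a 9 mm rim and two low side loops; which dish has which corner changes
- dish_green: fixed square dish of green plastic, 79 x 79 mm outside, 9 mm high, walls and floor 2.5 mm (inside 74 x 74 mm, 6.5 mm deep). Origin: centre of its underside, 5 mm above the worktop; x, y along its sides, z up. Four dishes stand two by two, 80 mm apart, in a fixed grey tray 170 mm square with a 9 mm rim and two low side loops; which dish has which corner changes
- cal_weight: look-alike, to be left alone: loose polished calibration weight with a waisted neck and a knob on top, silver, 25 mm diameter, 32 mm high. Origin: centre of its underside
- loupe: look-alike, to be left alone: loose black stand magnifier, a round ring with a lens, 39 mm diameter, 30 mm high. Origin: centre of its underside. Fixed equipment taller than 0.2 m stands behind the mat and close to its right: come in and move across from high above

How it is judged (in metres and radians):
At the end, for the whole second after the job is handed in: Each spare rests on the floor of its own dish, its origin within 12 mm (horizontally) of the dish's centre; block, knob and jar upright within 0.15 rad, the fitting lying (long axis within 0.27 rad of level); calibration weight and loupe upright, within 20 mm of where they stood (horizontal distance between clamp_block and dish_red below 0.012 m and z of clamp_block in the frame of dish_red between -0.002 and 0.008 m and angle between each of clamp_block, key_knob, fuse_jar, cal_weight, loupe's own z axis and vertical below 0.15 rad and linear speed of each of clamp_block, hose_fitting, key_knob, fuse_jar below 0.02 m/s and horizontal distance between hose_fitting and dish_yellow below 0.012 m and z of hose_fitting in the frame of dish_yellow between -0.002 and 0.02 m and angle between hose_fitting's own x axis and vertical above 1.3 rad and horizontal distance between key_knob and dish_blue below 0.012 m and z of key_knob in the frame of dish_blue between -0.002 and 0.008 m and horizontal distance between fuse_jar and dish_green below 0.012 m and z of fuse_jar in the frame of dish_green between -0.002 and 0.008 m and distance of each of cal_weight, loupe from where it was at the start of the episode below 0.02 m); the robot touches nothing.
It fails at once if the fuse jar is tipped (angle between fuse_jar's own z axis and vertical above 0.6 rad).
It fails at once if the calibration weight is moved more than 20 mm (distance of cal_weight from where it was at the start of the episode above 0.02 m).
It fails at once if the loupe is moved more than 20 mm (distance of loupe from where it was at the start of the episode above 0.02 m).
It also fails if it takes over 102 s, if anything falls off the work surface, if the arm or the gripper's body presses on something with over 40 N, if the wrist force passes 120 N, or if a joint passes its speed limit or range.

## Working session

There is one attempt and no reset: what is moved stays moved. The work goes in short steps, Python scripts to look and compute and a tool call to move; the robot and the scene stay as the last step left them, time stands still between calls to the robot, and variables do not carry over. Pictures are saved under pics/ and viewed, at most 14 in all, crops included, and the job is handed in when it is done.

Besides the shell and the picture viewer there is one more tool, called in YAML: its name, and indented under it one key for each argument. step_arm: Moves the arm, as the interface text tells. Its arguments: {"type":"object","properties":{"linear":{"type":"array"},"turn":{"type":"array"},"fingers":{"type":"number"},"force":{"type":"number"}},"required":["linear","turn"]}

```bash
mkdir -p pics; ls; python3 - <<'E'
from workcell import env,cams
import cv2
s=env.state();print(s['time_s'],s['ee_pos'],s['ee_rot'],s['gripper_width'])
for n in ['scene','side','wrist']:
    f=cams.grab_frame(n);cv2.imwrite(f'pics/{n}0.png',f['color'])
    print(n,f['fx'],f['fy'],f['cx'],f['cy']);print(f.get('extrinsics',f.get('tool_from_camera')))
E
```

```text
pics
0.0 [5.74451921e+02 1.35407091e-02 1.84643413e+02] [-1.79900646e+02 -2.11397521e-03  8.99999609e+01] 91.37537254489992
scene 500.991355561034 500.991355561034 313.8875932483644 185.46858236467938
[[-4.79459151e-01 -6.50514558e-01  5.89024390e-01  7.82242717e+00]
 [-8.77531170e-01  3.49573438e-01 -3.28233845e-01  4.99836307e+02]
 [ 7.61361367e-03 -6.74261983e-01 -7.38452985e-01  6.99826251e+02]
 [ 0.00000000e+00  0.00000000e+00  0.00000000e+00  1.00000000e+00]]
side 364.5883302487558 364.5883302487558 318.5474387964612 199.46269126773964
[[ 9.99113037e-01  3.84110712e-02 -1.72548341e-02  5.26512801e+02]
 [ 3.50569263e-02 -5.31754620e-01  8.46172581e-01 -5.08126284e+02]
 [ 2.33270575e-02 -8.46026958e-01 -5.32629547e-01  4.97999479e+02]
 [ 0.00000000e+00  0.00000000e+00  0.00000000e+00  1.00000000e+00]]
wrist 311.6351567692884 311.6351567692884 319.85011131379434 194.47093181638814
[[-2.56020782e-04 -9.71276979e-01 -2.37951601e-01  6.63319355e+01]
 [ 9.99999864e-01 -3.56558985e-04  3.79475431e-04  1.91971418e-02]
 [-4.53419532e-04 -2.37951472e-01  9.71276939e-01 -1.99168077e+02]
 [ 0.00000000e+00  0.00000000e+00  0.00000000e+00  1.00000000e+00]]
```

View pics/scene0.png

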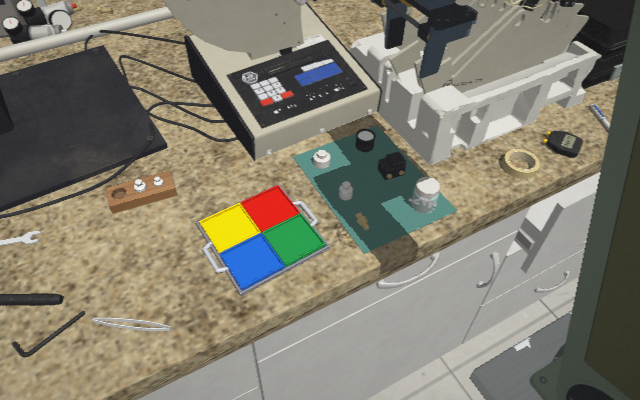

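View pics/side0.png

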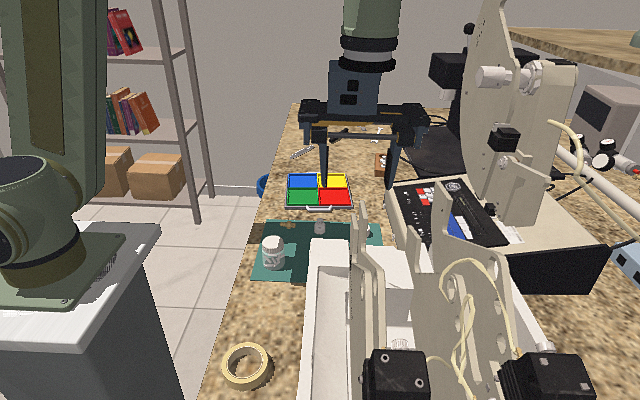

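View pics/wrist0.png

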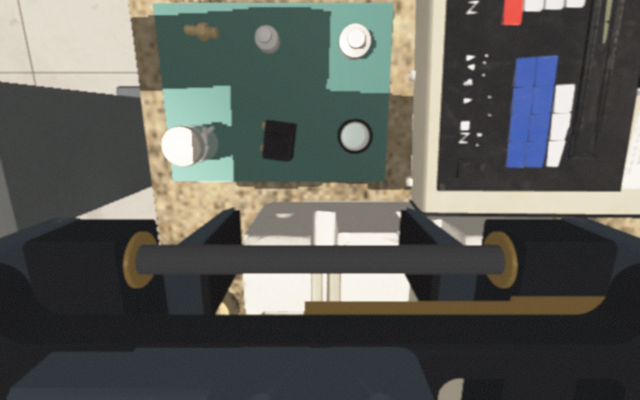

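The scene view shows the tray (yellow 230,228; red 272,208; blue 250,260; green 296,240) and the mat with the loupe (365,139), block (392,165), jar (426,193), fitting (361,220) and two silver things (321,158 and 346,190). The wrist view shows them at 355,135; 279,140; 187,145; 200,31; 355,41; 267,38. I'll enlarge them and rectify to the table plane.

```bash
cat > h.py <<'E'
import numpy as np, cv2
from scipy.spatial.transform import Rotation as R
from workcell import env,cams
def wpose(s):
    T=np.eye(4);T[:3,:3]=R.from_euler('xyz',s['ee_rot'],degrees=True).as_matrix();T[:3,3]=s['ee_pos'];return T
def grab(n):
    s=env.state();f=cams.grab_frame(n)
    f['T']=f['extrinsics'] if 'extrinsics' in f else wpose(s)@f['tool_from_camera'];return f
def px2w(f,u,v,z):
    d=f['T'][:3,:3]@np.array([(u-f['cx'])/f['fx'],(v-f['cy'])/f['fy'],1]);c=f['T'][:3,3]
    return c+d*(z-c[2])/d[2]
def w2px(f,p):
    q=np.linalg.inv(f['T'])@np.r_[p,1];return [f['fx']*q[0]/q[2]+f['cx'],f['fy']*q[1]/q[2]+f['cy']]
def rect(f,z,x0,x1,y0,y1,k):  # top view: right=+x, up=+y ; k px/mm
    w=[(x0,y1),(x1,y1),(x1,y0),(x0,y0)]
    src=np.float32([w2px(f,(x,y,z)) for x,y in w]);W,H=(x1-x0)*k,(y1-y0)*k
    return cv2.warpPerspective(f['color'],cv2.getPerspectiveTransform(src,np.float32([(0,0),(W,0),(W,H),(0,H)])),(int(W),int(H)),flags=cv2.INTER_CUBIC)
E
python3 - <<'E'
from h import *
f=grab('scene');g=grab('wrist')
for n,u,v,z in [('loupe',365,131,30),('block',392,163,30),('jar',428,183,56),('fit',361,220,10),('k1',321,153,30),('k2',346,184,30)]:
    print(n,px2w(f,u,v,z).round(0))
for n,u,v,z in [('loupe',355,135,30),('block',279,140,32),('jar',185,145,56),('fit',200,31,10),('k1',355,38,30),('k2',267,36,30)]:
    print(n,px2w(g,u,v,z).round(0))
h=cv2.cvtColor(f['color'],cv2.COLOR_BGR2HSV)
for n,lo,hi in [('red',0,5),('yellow',25,33),('blue',105,120),('green',60,82)]:
    m=((h[...,0]>=lo)&(h[...,0]<=hi)&(h[...,1]>170)&(h[...,2]>90)).astype(np.uint8)
    m[:180]=0;m[:,:190]=0;m[300:]=0;m[:,335:]=0
    c=max(cv2.findContours(m,0,2)[0],key=cv2.contourArea)
    P=np.float32([px2w(f,*p[0],12)[:2] for p in c]);r=cv2.minAreaRect(P);print(n,r)
a=cv2.resize(f['color'][110:260,290:470],None,fx=3.3,fy=3.3,interpolation=cv2.INTER_CUBIC)
b=cv2.resize(g['color'][0:190,130:400],None,fx=2.9,fy=2.9,interpolation=cv2.INTER_CUBIC)
cv2.imwrite('pics/a.png',a);cv2.imwrite('pics/b.png',b)
E
```

```text
loupe [624.  40.  30.]
block [523.  44.  30.]
jar [432.  35.  56.]
fit [447. 160.  10.]
k1 [610. 149.  30.]
k2 [518. 149.  30.]
loupe [614.  48.  30.]
block [529.  43.  32.]
jar [434.  39.  56.]
fit [443. 159.  10.]
k1 [611. 147.  30.]
k2 [520. 149.  30.]
red ((548.3099975585938, 288.55059814453125), (79.30818939208984, 78.4938735961914), 4.396533489227295)
yellow ((542.3479614257812, 369.0545654296875), (78.88764953613281, 78.97807312011719), 4.628328323364258)
blue ((460.325927734375, 362.26104736328125), (82.39386749267578, 79.85751342773438), 4.502007484436035)
green ((466.177734375, 283.38250732421875), (81.64708709716797, 79.14769744873047), 4.007722854614258)
```

View pics/a.png

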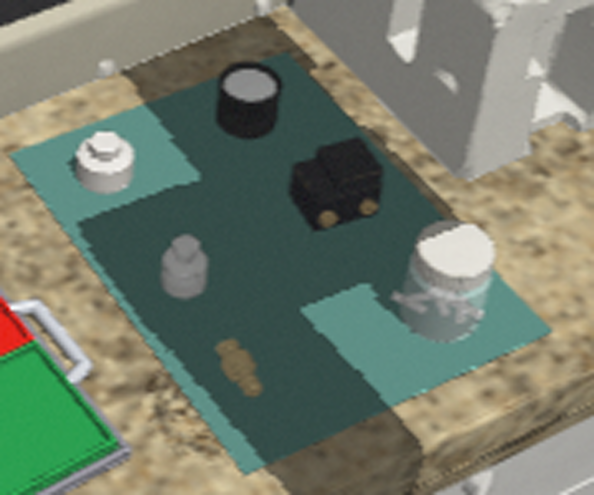

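View pics/b.png

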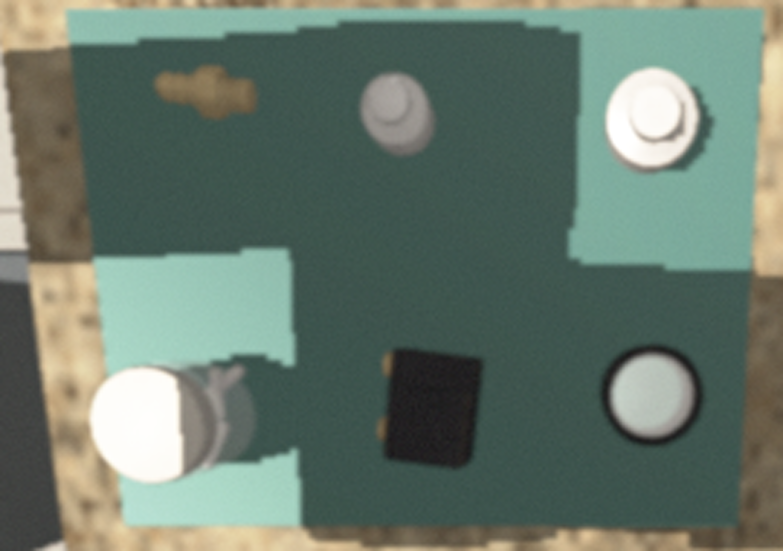

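The enlargements show the knob at the upper right (wide base, boss) and the waisted weight in the middle of the mat's left edge. The loupe is the ring, and the block's screws face -x. I'll check the equipment edges, then move.

```bash
python3 - <<'E'
from h import *
f=grab('scene');g=grab('wrist')
for z in (0,60,100,150):
    print(z,'tester wrist',px2w(g,412,100,z).round(0),'white wrist',px2w(g,320,203,z).round(0),'scene tester',px2w(f,255,157,z).round(),px2w(f,378,112,z).round(),'white',px2w(f,435,158,z).round(),px2w(f,378,100,z).round())
E
```

```text
0 tester wrist [684.  87.   0.] white wrist [575. -39.   0.] scene tester [689. 255.   0.] [691. -39.   0.] white [517. -60.   0.] [726. -63.   0.]
60 tester wrist [667.  84.  60.] white wrist [575. -23.  60.] scene tester [631. 276.  60.] [632.   7.  60.] white [473. -12.  60.] [664. -14.  60.]
100 tester wrist [656.  82. 100.] white wrist [575. -12. 100.] scene tester [592. 290. 100.] [593.  38. 100.] white [444.  20. 100.] [623.  18. 100.]
150 tester wrist [641.  79. 150.] white wrist [575.   2. 150.] scene tester [543. 308. 150.] [544.  76. 150.] white [408.  60. 150.] [572.  58. 150.]
```

step_arm:
  linear:
    - [0.05,-0.07,0]
    - [0.1,-0.14,0]
    - [0.14,-0.2,0]
    - [0.14,-0.3,0]
    - [0.14,-0.4,0.0]
    - [0.14,-0.47,0.0]
    - [0.14,-0.47,0.1]
    - [0.14,-0.47,0.2]
    - [0.14,-0.47,0.2]
    - [0.14,-0.47,0.2]
  turn: [0,0,0,0,0,0,0,0,0,0]

```text
time_s: 1.6
ee_pos: [434.8, 42.1, 126.5]
ee_rot: [179.9, -0.0, 90.0]
force: [-0.4, 0.6, 0.4]
gripper_width: 91.1
gripper_force: 0.0
```

```bash
python3 - <<'E'
from h import *
g=grab('wrist')
k=3
a=rect(g,58,390,490,0,80,k); b=rect(g,2,400,560,100,200,k)
c=np.zeros((b.shape[0]+a.shape[0],max(a.shape[1],b.shape[1]),3),np.uint8);c[:b.shape[0],:b.shape[1]]=b;c[b.shape[0]:,:a.shape[1]]=a
cv2.imwrite('pics/c.png',c);print(c.shape)
E
```

```text
(540, 480, 3)
```

View pics/c.png

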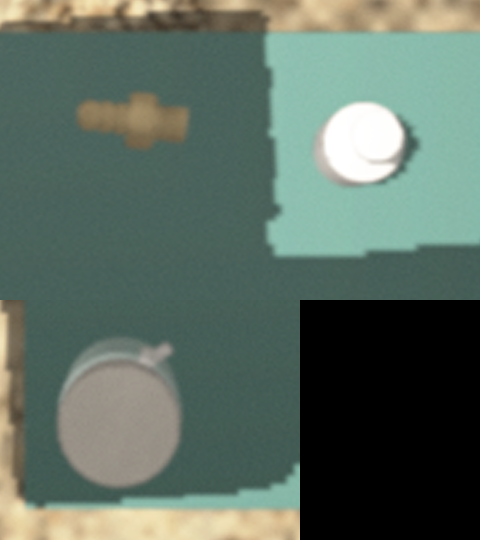

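The fitting lies at about (444,159), turned -5° (pixels 78–188, 93–150). The lid is at (119,423), so the jar is at about (430,39). Next I'll grasp the jar by its body.

step_arm:
  linear:
    - [-0.012,-0.015,0.08]
    - [-0.012,-0.015,0.16]
    - [-0.012,-0.015,0.24]
    - [-0.012,-0.015,0.29]
    - [-0.012,-0.015,0.328]
    - [-0.012,-0.015,0.328]
    - [-0.012,-0.015,0.328]
  turn: [0,0,0,0,0,0,0]

```text
time_s: 2.52
ee_pos: [430.3, 38.5, 27.8]
ee_rot: [179.9, -0.0, 90.0]
force: [-0.4, -0.9, 0.9]
gripper_width: 90.9
gripper_force: 0.0
```

step_arm:
  linear:
    - [0,0,0]
    - [0,0,0]
    - [0,0,0]
    - [0,0,0]
    - [0,0,0]
    - [0,0,0]
    - [0,0,0]
    - [0,0,0]
    - [0,0,0]
    - [0,0,0]
  turn: [0,0,0,0,0,0,0,0,0,0]
  fingers: 0.4
  force: 15

```text
time_s: 3.78
ee_pos: [429.6, 38.4, 27.1]
ee_rot: [180.0, 0.0, 90.0]
force: [-0.4, -0.4, -0.0]
gripper_width: 27.1
gripper_force: 0.0
```

The fingers closed to 27 mm with no grip force, so I'm looking at it.

```bash
python3 - <<'E'
from h import *
f=grab('scene');s=grab('side')
a=cv2.resize(f['color'][100:250,330:490],None,fx=3,fy=3,interpolation=cv2.INTER_CUBIC)
b=cv2.resize(s['color'][200:290,230:330],None,fx=3,fy=3,interpolation=cv2.INTER_CUBIC)
c=np.zeros((450,480+300,3),np.uint8);c[:,:480]=a;c[:270,480:]=b
cv2.imwrite('pics/d.png',c)
E
```

```text
(no output)
```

View pics/d.png

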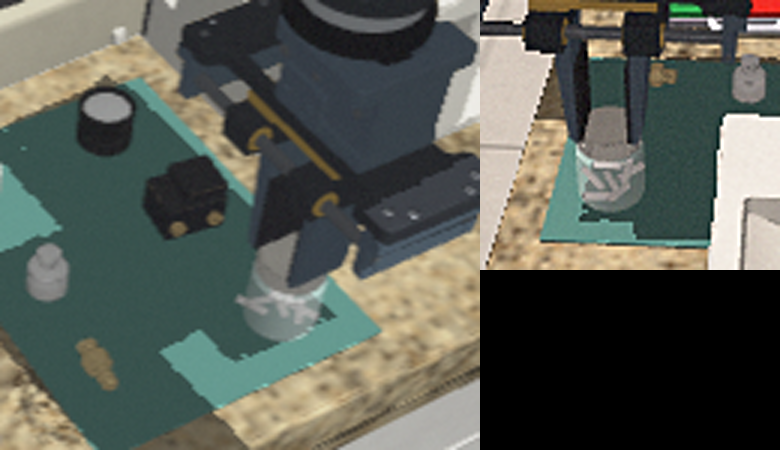

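```bash
python3 - <<'E'
from h import *
print(env.state()['ee_pos'],env.tips_ahead)
f=grab('scene');s=grab('side')
for n,g,o,k in (('scene',f,(330,100),3),('side',s,(230,200),3)):
    for p in [(416,38,16),(444,38,16),(444,22,16),(416,54,16),(430,38,58),(430,38,2)]:
        u=np.array(w2px(g,p)); print(n,p,u.round(0),((u-o)*k+((480,0) if n=='side' else (0,0))).round(0))
E
```

```text
[429.54391909  38.40522616  27.08089613] 11.0
scene (416, 38, 16) [428. 205.] [294. 314.]
scene (444, 38, 16) [419. 194.] [266. 283.]
scene (444, 22, 16) [426. 191.] [287. 273.]
scene (416, 54, 16) [421. 208.] [272. 323.]
scene (430, 38, 58) [427. 184.] [292. 251.]
scene (430, 38, 2) [422. 204.] [276. 313.]
side (416, 38, 16) [267. 257.] [590. 170.]
side (444, 38, 16) [281. 257.] [632. 172.]
side (444, 22, 16) [280. 263.] [629. 188.]
side (416, 54, 16) [268. 251.] [594. 154.]
side (430, 38, 58) [273. 240.] [608. 121.]
side (430, 38, 2) [274. 262.] [612. 187.]
```

step_arm:
  linear:
    - [0,0,0]
    - [0,0,0]
    - [0,0,0]
    - [0,0,0]
    - [0,0,0]
    - [0,0,0]
    - [0,0,0]
    - [0,0,0]
  turn: [0,0,0,0,0,0,0,0]
  fingers: -0.8

```text
time_s: 4.97
ee_pos: [429.5, 38.4, 27.1]
ee_rot: [180.0, -0.0, 90.0]
force: [0.3, -0.8, -0.4]
gripper_width: 82.1
gripper_force: 0.0
```

```bash
python3 - <<'E'
from h import *
f=grab('scene');s=grab('side')
a=cv2.resize(f['color'][130:230,370:490],None,fx=4,fy=4,interpolation=cv2.INTER_CUBIC)
b=cv2.resize(s['color'][200:290,240:320],None,fx=4,fy=4,interpolation=cv2.INTER_CUBIC)
def mk(g,o,k,im):
    for p in [(388,54,16),(472,54,16),(388,22,16),(472,22,16)]:
        u=(np.array(w2px(g,p))-o)*k; cv2.circle(im,tuple(int(x) for x in u),2,(0,0,255),-1)
mk(f,(370,130),4,a);mk(s,(240,200),4,b)
c=np.zeros((400,800,3),np.uint8);c[:,:480]=a;c[:360,480:]=b
cv2.imwrite('pics/e.png',c)
E
```

```text
(no output)
```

View pics/e.png

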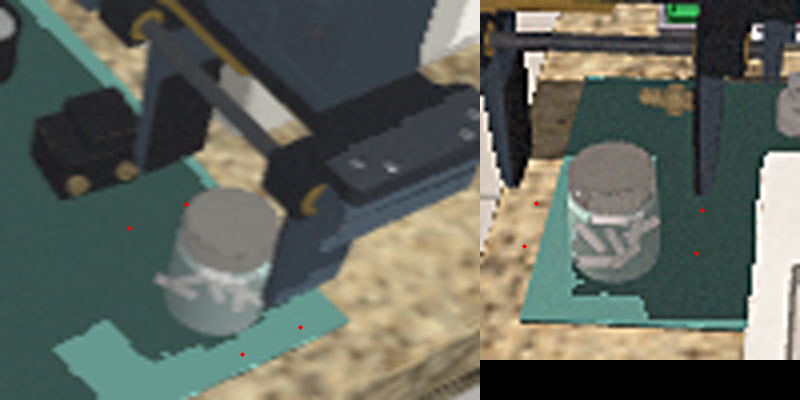

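The red dots mark where the stated tips should be, and the visible tips are clearly higher than that. I'll overlay the same prediction on the wrist view.

```bash
python3 - <<'E'
from h import *
s=env.state();g=cams.grab_frame('wrist');g['T']=g['tool_from_camera'];im=g['color'].copy();w=s['gripper_width']/2
im=cv2.convertScaleAbs(im,alpha=1.8,beta=20)
for dz,col in ((11,(0,0,255)),(-10,(0,255,255)),(-30,(0,255,0))):
  for sg in (1,-1):
    P=[w2px(g,(x,sg*y,dz)) for x,y in [(-16,w),(16,w),(16,w+13),(-16,w+13)]]
    cv2.polylines(im,[np.int32(np.round(P))],True,col,1)
cv2.imwrite('pics/f.png',im)
E
```

```text
(no output)
```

View pics/f.png

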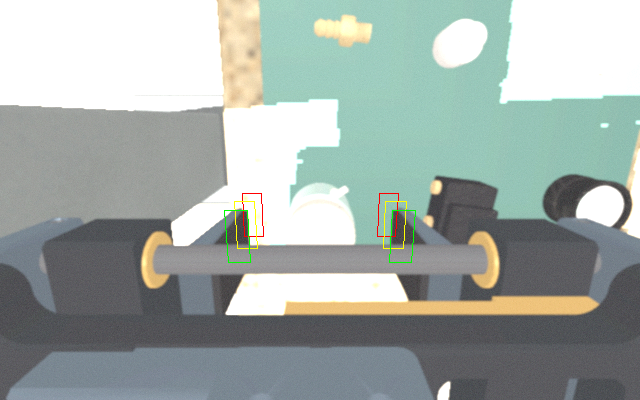

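The visible tips match the green outline, so they stand about 30 mm behind the stated TCP, not 11 mm ahead. All my heights have to go down by about 41 mm. I'll lower gently and watch the force.

step_arm:
  linear:
    - [0,0,0.04]
    - [0,0,0.08]
    - [0,0,0.11]
    - [0,0,0.127]
    - [0,0,0.127]
  turn: [0,0,0,0,0]

```text
time_s: 5.75
ee_pos: [429.2, 38.4, -11.5]
ee_rot: [-179.9, 0.0, 90.0]
force: [-0.3, -0.0, 0.3]
gripper_width: 82.4
gripper_force: 0.0
```

step_arm:
  linear:
    - [0,0,0]
    - [0,0,0]
    - [0,0,0]
    - [0,0,0]
    - [0,0,0]
    - [0,0,0]
    - [0,0,0]
    - [0,0,0]
  turn: [0,0,0,0,0,0,0,0]
  fingers: 0.3
  force: 15

```text
time_s: 6.75
ee_pos: [429.6, 38.4, -10.9]
ee_rot: [180.0, -0.0, 90.0]
force: [-1.0, 0.9, 2.9]
gripper_width: 43.0
gripper_force: 15.0
```

Grip is solid at 43 mm. Next I'll lift and carry the jar over green.

step_arm:
  linear:
    - [0,0,-0.04]
    - [0,0,-0.12]
    - [0,0,-0.24]
    - [0,0,-0.36]
    - [0,0,-0.44]
    - [0.04,0.01,-0.48]
    - [0.12,0.02,-0.5]
    - [0.24,0.04,-0.5]
    - [0.38,0.06,-0.5]
    - [0.52,0.08,-0.5]
    - [0.65,0.1,-0.5]
    - [0.75,0.12,-0.5]
    - [0.8,0.127,-0.5]
    - [0.815,0.127,-0.5]
    - [0.815,0.127,-0.5]
    - [0.815,0.127,-0.5]
  turn: [0,0,0,0,0,0,0,0,0,0,0,0,0,0,0,0]

```text
time_s: 8.75
ee_pos: [467.4, 282.0, 139.0]
ee_rot: [-180.0, 0.0, 89.9]
force: [-0.3, -0.0, -0.4]
gripper_width: 43.1
gripper_force: 15.0
```

```bash
cat >> h.py <<'E'
def dishes(f,z=14):
    h=cv2.cvtColor(f['color'],cv2.COLOR_BGR2HSV);o={}
    for n,lo,hi in [('red',0,5),('yellow',25,33),('blue',105,120),('green',60,82)]:
        m=cv2.inRange(h,(lo,150,80),(hi,255,255));c=max(cv2.findContours(m,0,2)[0],key=cv2.contourArea)
        o[n]=cv2.minAreaRect(np.float32([px2w(f,*p[0],z)[:2] for p in c]))
    return o
E
python3 - <<'E'
from h import *
s=env.state();print(s['ee_pos'],s['gripper_width'],s['gripper_force'])
g=grab('wrist');cv2.imwrite('pics/g.png',g['color'])
for n,r in dishes(g).items(): print(n,np.round(r[0],1),np.round(r[1]),r[2])
E
```

```text
[467.4390826  281.95286867 139.02369768] 43.081909830949975 14.988625342502928
red [547.5 289.3] [79. 78.] 4.427187442779541
yellow [541.4 368.9] [78. 77.] 4.3712544441223145
blue [461.7 362.2] [78. 79.] 4.454288959503174
green [452.2 271. ] [2. 6.] 43.78554153442383
```

View pics/g.png

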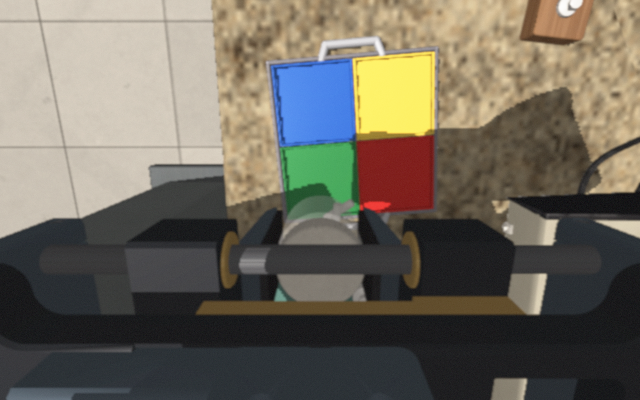

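The wrist view shows the jar held upright above green, with the lid centred at about (321,263). Dish centres are red (547.5,289.3), yellow (541.4,368.9), blue (461.7,362.2), and green therefore (467.8,282.6). Next I'll lower the jar.

step_arm:
  linear:
    - [-0.002,0.001,0.08]
    - [-0.002,0.001,0.2]
    - [-0.002,0.001,0.32]
    - [-0.002,0.001,0.4]
    - [-0.002,0.001,0.44]
    - [-0.002,0.001,0.46]
    - [-0.002,0.001,0.47]
    - [-0.002,0.001,0.477]
    - [-0.002,0.001,0.48]
    - [-0.002,0.001,0.48]
  turn: [0,0,0,0,0,0,0,0,0,0]

```text
time_s: 10.05
ee_pos: [468.1, 282.4, -4.8]
ee_rot: [180.0, -0.0, 90.0]
force: [0.9, 0.7, -0.6]
gripper_width: 42.5
gripper_force: 15.0
```

step_arm:
  linear:
    - [0,0,0.003]
    - [0,0,0.003]
  turn: [0,0]

```text
time_s: 10.3
ee_pos: [468.2, 282.4, -5.4]
ee_rot: [180.0, -0.0, 90.0]
force: [-0.5, -0.2, 3.7]
gripper_width: 42.8
gripper_force: 15.0
```

step_arm:
  linear:
    - [0,0,0]
    - [0,0,0]
    - [0,0,0]
    - [0,0,0]
    - [0,0,-0.04]
    - [0,0,-0.12]
    - [0,0,-0.28]
    - [0,0,-0.44]
    - [0,0,-0.55]
  turn: [0,0,0,0,0,0,0,0,0]
  fingers: -0.5

```text
time_s: 11.42
ee_pos: [468.6, 282.7, 162.5]
ee_rot: [179.8, -0.1, 90.0]
force: [0.4, 0.0, 0.2]
gripper_width: 68.3
gripper_force: 0.0
```

step_arm:
  linear:
    - [-0.04,0.01,0]
    - [-0.12,0.03,0]
    - [-0.26,0.065,0]
    - [-0.42,0.105,0]
    - [-0.58,0.145,0]
    - [-0.7,0.18,0]
    - [-0.77,0.2,0]
    - [-0.795,0.2,0.05]
    - [-0.795,0.2,0.1]
    - [-0.795,0.2,0.13]
    - [-0.795,0.2,0.13]
  turn: [0,0,0,0,0,0,0,0,0,0,0]

```text
time_s: 12.8
ee_pos: [527.0, 44.5, 118.8]
ee_rot: [-179.9, 0.0, 90.1]
force: [-0.1, -0.4, 0.1]
gripper_width: 68.4
gripper_force: 0.0
```

```bash
python3 - <<'E'
from h import *
s=env.state();print(s['ee_pos'],s['ee_rot'])
g=grab('wrist');cv2.imwrite('pics/h0.png',g['color'])
r=rect(g,28,480,660,10,190,3)
hs=cv2.cvtColor(r,cv2.COLOR_BGR2HSV)
m=(r.max(2)<45).astype(np.uint8)
for c in cv2.findContours(m,0,2)[0]:
    if cv2.contourArea(c)>900:
        q=cv2.minAreaRect(c);print(480+q[0][0]/3,190-q[0][1]/3,np.array(q[1])/3,q[2]);cv2.drawContours(r,[np.int32(cv2.boxPoints(q))],0,(0,0,255),1)
cv2.imwrite('pics/h.png',r)
E
```

```text
[526.95242569  44.5326668  118.8465719 ] [-1.79858172e+02  6.79046310e-05  9.00678661e+01]
593.3333231608073 17.166666666666657 [13.66666412 14.66666412] 90.0
527.1258290608724 42.586029052734375 [31.71674601 46.7975057 ] 7.678963661193848
611.8333536783854 48.666656494140625 [44.54772949 37.00525411] 45.0
```

View pics/h.png

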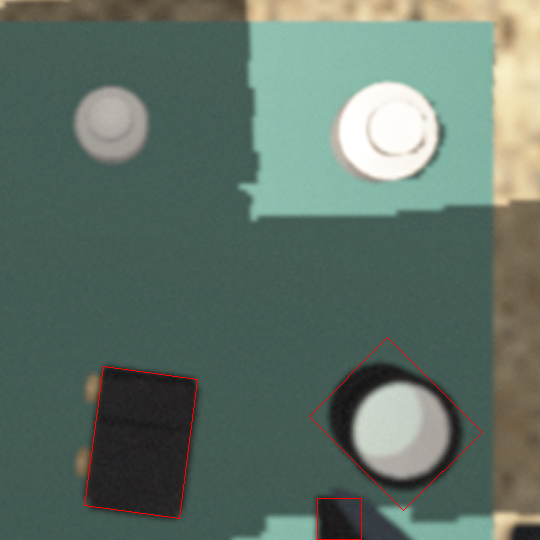

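The rectified view shows the block at (527,43.5), turned -7.7°, the knob at about (611.5,147.4) and the loupe at (614,47). I'll grasp the block across its x, so the gripper body stays clear of the frame on the right.

step_arm:
  linear:
    - [-0.003,0,0.06]
    - [-0.003,0,0.16]
    - [-0.003,0,0.28]
    - [-0.003,0,0.37]
    - [-0.003,0,0.42]
    - [-0.003,0,0.45]
    - [-0.003,0,0.466]
    - [-0.003,0,0.466]
  turn: [0.021,0.021,0.021,0.021,0.021,0.021,0.021,0.021]

```text
time_s: 13.85
ee_pos: [528.3, 42.9, -19.4]
ee_rot: [180.0, -0.0, 82.4]
force: [0.1, 0.4, 0.3]
gripper_width: 68.5
gripper_force: 0.0
```

step_arm:
  linear:
    - [0,0,0]
    - [0,0,0]
    - [0,0,0]
    - [0,0,0]
    - [0,0,0]
    - [0,0,0]
  turn: [0,0,0,0,0,0]
  fingers: 0.5
  force: 20

```text
time_s: 14.6
ee_pos: [527.9, 42.9, -19.6]
ee_rot: [-180.0, -0.0, 82.4]
force: [-0.2, 0.3, 2.0]
gripper_width: 33.9
gripper_force: 20.0
```

step_arm:
  linear:
    - [0,0,-0.04]
    - [0,0,-0.12]
    - [0,0,-0.24]
    - [0,0,-0.36]
    - [0,0,-0.44]
    - [0.04,0,-0.48]
    - [0.12,-0.005,-0.5]
    - [0.24,-0.01,-0.5]
    - [0.38,-0.015,-0.5]
    - [0.52,-0.02,-0.5]
    - [0.65,-0.03,-0.5]
    - [0.75,-0.037,-0.5]
    - [0.8,-0.037,-0.5]
    - [0.821,-0.037,-0.5]
    - [0.821,-0.037,-0.5]
    - [0.821,-0.037,-0.5]
  turn: [0,0,0,0,0,0,0,-0.03,-0.03,-0.03,-0.03,-0.03,-0.03,-0.03,-0.03,-0.03]

```text
time_s: 16.6
ee_pos: [549.3, 287.5, 130.3]
ee_rot: [-180.0, 0.0, 93.2]
force: [0.3, 0.1, -2.0]
gripper_width: 33.6
gripper_force: 20.0
```

step_arm:
  linear:
    - [0.003,0,0.06]
    - [0.003,0,0.16]
    - [0.003,0,0.28]
    - [0.003,0,0.38]
    - [0.003,0,0.43]
    - [0.003,0,0.455]
    - [0.003,0,0.47]
    - [0.003,0,0.478]
    - [0.003,0,0.482]
    - [0.003,0,0.483]
  turn: [0,0,0,0,0,0,0,0,0,0]

```text
time_s: 17.85
ee_pos: [549.6, 289.6, -14.1]
ee_rot: [179.9, -0.0, 93.2]
force: [0.0, -0.5, 0.7]
gripper_width: 34.1
gripper_force: 20.0
```

step_arm:
  linear:
    - [0,0,0]
    - [0,0,0]
    - [0,0,0]
    - [0,0,0]
    - [0,0,-0.04]
    - [0,0,-0.12]
    - [0,0,-0.28]
    - [0,0,-0.44]
    - [0,0,-0.57]
  turn: [0,0,0,0,0,0,0,0,0]
  fingers: -0.1

```text
time_s: 18.98
ee_pos: [549.7, 289.6, 159.6]
ee_rot: [179.8, -0.1, 93.2]
force: [0.5, 0.9, -0.0]
gripper_width: 50.2
gripper_force: 0.0
```

step_arm:
  linear:
    - [-0.04,0.015,0]
    - [-0.12,0.045,0]
    - [-0.24,0.09,0]
    - [-0.36,0.13,0]
    - [-0.45,0.17,0]
    - [-0.485,0.179,0]
    - [-0.485,0.179,0]
    - [-0.485,0.179,0]
    - [-0.485,0.179,0.05]
    - [-0.485,0.179,0.15]
    - [-0.485,0.179,0.2]
    - [-0.485,0.179,0.2]
  turn: [-0.241,-0.241,-0.241,-0.241,-0.241,-0.241,-0.241,-0.241,-0.241,-0.241,-0.241,-0.241]
  fingers: -0.6

```text
time_s: 20.48
ee_pos: [610.1, 147.1, 94.9]
ee_rot: [-180.0, -0.2, 179.9]
force: [-0.6, 0.6, 0.7]
gripper_width: 72.8
gripper_force: 0.0
```

```bash
python3 - <<'E'
from h import *
s=env.state();print(s['ee_pos'],s['ee_rot'])
g=grab('wrist')
r=rect(g,21,560,660,100,190,5)
q=cv2.inRange(cv2.cvtColor(r,cv2.COLOR_BGR2HSV),(0,0,110),(180,60,255))
for c in cv2.findContours(q,0,2)[0]:
    if cv2.contourArea(c)>1500:
        (u,v),R_=cv2.minEnclosingCircle(c);print(560+u/5,190-v/5,R_/5,cv2.contourArea(c)/25)
cv2.imwrite('pics/i.png',cv2.vconcat([r]))
for n,q in dishes(g).items(): print(n,np.round(q[0],1),np.round(q[1]),q[2])
E
```

```text
[610.10255488 147.06315409  94.91817872] [-1.79963357e+02 -1.71051771e-01  1.79940392e+02]
610.5 147.46666564941407 17.18803253173828 855.48
632.2 183.1 16.81340789794922 64.52
red [548.2 287.4] [79. 81.] 4.459120750427246
yellow [543.3 368.3] [75. 78.] 4.574692249298096
blue [475.4 362.8] [52. 79.] 4.454577922821045
green [503.  319.8] [4. 2.] 89.92818450927734
```

step_arm:
  linear:
    - [0,0,0.06]
    - [0,0,0.16]
    - [0,0,0.27]
    - [0,0,0.34]
    - [0,0,0.37]
    - [0,0,0.387]
    - [0,0,0.387]
  turn: [0,0,0,0,0,0,0]

```text
time_s: 21.4
ee_pos: [611.7, 147.3, -19.0]
ee_rot: [180.0, 0.1, 180.0]
force: [-0.8, -0.2, 0.0]
gripper_width: 73.2
gripper_force: 0.0
```

step_arm:
  linear:
    - [0,0,0]
    - [0,0,0]
    - [0,0,0]
    - [0,0,0]
    - [0,0,0]
    - [0,0,0]
  turn: [0,0,0,0,0,0]
  fingers: 0.5
  force: 15

```text
time_s: 22.15
ee_pos: [611.2, 147.2, -19.6]
ee_rot: [180.0, 0.0, 180.0]
force: [-0.5, 0.7, 0.2]
gripper_width: 32.0
gripper_force: 15.0
```

step_arm:
  linear:
    - [0,0,-0.04]
    - [0,0,-0.12]
    - [0,0,-0.24]
    - [0,0,-0.36]
    - [0,0,-0.46]
    - [0.02,0.03,-0.5]
    - [0.06,0.09,-0.5]
    - [0.13,0.19,-0.5]
    - [0.21,0.3,-0.5]
    - [0.29,0.42,-0.5]
    - [0.37,0.54,-0.5]
    - [0.45,0.64,-0.5]
    - [0.48,0.69,-0.5]
    - [0.498,0.717,-0.5]
    - [0.498,0.717,-0.5]
    - [0.498,0.717,-0.5]
  turn: [0,0,0,0,0,0,0,0,0,0,0,0,0,0,0,0]

```text
time_s: 24.15
ee_pos: [462.3, 361.5, 130.1]
ee_rot: [-180.0, 0.0, 179.9]
force: [0.8, 0.5, -0.4]
gripper_width: 31.9
gripper_force: 15.0
```

step_arm:
  linear:
    - [0,0,0.06]
    - [0,0,0.16]
    - [0,0,0.28]
    - [0,0,0.38]
    - [0,0,0.43]
    - [0,0,0.455]
    - [0,0,0.47]
    - [0,0,0.478]
    - [0,0,0.482]
    - [0,0,0.483]
  turn: [0,0,0,0,0,0,0,0,0,0]

```text
time_s: 25.4
ee_pos: [461.9, 362.5, -14.2]
ee_rot: [180.0, 0.0, -180.0]
force: [-0.6, -1.1, 1.2]
gripper_width: 32.1
gripper_force: 15.0
```

step_arm:
  linear:
    - [0,0,0]
    - [0,0,0]
    - [0,0,0]
    - [0,0,0]
    - [0,0,-0.04]
    - [0,0,-0.12]
    - [0,0,-0.28]
    - [0,0,-0.44]
    - [0,0,-0.57]
    - [0,0,-0.57]
  turn: [0,0,0,0,0,0,0,0,0,0]
  fingers: -0.1

```text
time_s: 26.65
ee_pos: [463.6, 363.7, 161.0]
ee_rot: [179.7, 0.4, 180.0]
force: [1.1, -0.9, 0.3]
gripper_width: 50.3
gripper_force: 0.0
```

step_arm:
  linear:
    - [0,-0.05,0]
    - [0.01,-0.15,0]
    - [0.02,-0.3,0]
    - [0.04,-0.45,0]
    - [0.055,-0.58,0]
    - [0.062,-0.66,0.03]
    - [0.062,-0.68,0.12]
    - [0.062,-0.68,0.2]
    - [0.062,-0.68,0.25]
    - [0.062,-0.68,0.25]
    - [0.062,-0.68,0.25]
  turn: [0,0,0,0.014,0.014,0.014,0.014,0.014,0.014,0.014,0.014]

```text
time_s: 28.02
ee_pos: [442.8, 157.9, 81.3]
ee_rot: [-180.0, -0.0, 174.9]
force: [0.3, 0.1, -0.2]
gripper_width: 50.1
gripper_force: 0.0
```

```bash
python3 - <<'E'
from h import *
s=env.state();print(s['ee_pos'],s['ee_rot'])
g=grab('wrist')
r=rect(g,10,400,490,120,200,5)
cv2.imwrite('pics/j.png',cv2.hconcat([r]))
q=cv2.inRange(cv2.cvtColor(r,cv2.COLOR_BGR2HSV),(10,70,40),(32,255,255))
for c in cv2.findContours(q,0,2)[0]:
    if cv2.contourArea(c)>1500:
        b=cv2.minAreaRect(c);print(400+b[0][0]/5,200-b[0][1]/5,np.array(b[1])/5,b[2])
E
```

```text
[442.83548418 157.86492884  81.30296101] [-1.79977549e+02 -2.95604414e-02  1.74946358e+02]
444.0897216796875 159.02100524902343 [36.20619202 17.28915863] 10.784297943115234
444.9 194.7 [10.6 89.8] 90.0
```

View pics/j.png

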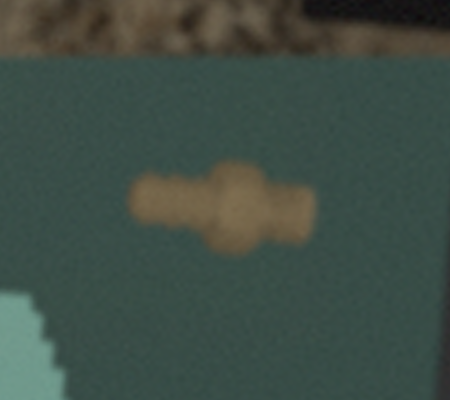

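The fitting is centred at pixel (223,205), that is (444.4,159), turned -4.6°; the tool is already aligned. I'll lower and watch the force.

step_arm:
  linear:
    - [-0.005,0.004,0.06]
    - [-0.005,0.004,0.16]
    - [-0.005,0.004,0.25]
    - [-0.005,0.004,0.31]
    - [-0.005,0.004,0.335]
    - [-0.005,0.004,0.35]
    - [-0.005,0.004,0.35]
  turn: [0,0,0,0,0,0,0]

```text
time_s: 28.95
ee_pos: [445.1, 159.5, -23.2]
ee_rot: [180.0, 0.0, 175.0]
force: [-0.0, -0.6, -0.6]
gripper_width: 49.6
gripper_force: 0.0
```

step_arm:
  linear:
    - [0,0,0.004]
    - [0,0,0.007]
    - [0,0,0.007]
  turn: [0,0,0]

```text
time_s: 29.32
ee_pos: [444.8, 159.4, -25.6]
ee_rot: [180.0, 0.0, 175.0]
force: [-0.6, 0.4, 0.1]
gripper_width: 50.2
gripper_force: 0.0
```

step_arm:
  linear:
    - [0,0,0]
    - [0,0,0]
    - [0,0,0]
    - [0,0,0]
    - [0,0,0]
    - [0,0,0]
  turn: [0,0,0,0,0,0]
  fingers: 0.85
  force: 12

```text
time_s: 30.08
ee_pos: [444.7, 159.3, -25.7]
ee_rot: [-180.0, 0.0, 175.0]
force: [-0.5, 0.2, -0.5]
gripper_width: 16.4
gripper_force: 12.0
```

step_arm:
  linear:
    - [0,0,-0.04]
    - [0,0,-0.12]
    - [0,0,-0.24]
    - [0,0,-0.36]
    - [0,0,-0.46]
    - [-0.01,0.03,-0.5]
    - [-0.03,0.09,-0.5]
    - [-0.07,0.19,-0.5]
    - [-0.11,0.3,-0.5]
    - [-0.15,0.42,-0.5]
    - [-0.19,0.54,-0.5]
    - [-0.23,0.64,-0.5]
    - [-0.25,0.7,-0.5]
    - [-0.261,0.724,-0.5]
    - [-0.261,0.724,-0.5]
    - [-0.261,0.724,-0.5]
  turn: [0,0,0,0,0,0,0,0,0,0,0,0,0,0,0,0]

```text
time_s: 32.08
ee_pos: [541.3, 368.2, 123.9]
ee_rot: [-179.9, -0.0, 174.9]
force: [-0.2, 1.1, -0.2]
gripper_width: 16.2
gripper_force: 12.0
```

step_arm:
  linear:
    - [0,0,0.06]
    - [0,0,0.16]
    - [0,0,0.28]
    - [0,0,0.38]
    - [0,0,0.43]
    - [0,0,0.455]
    - [0,0,0.47]
    - [0,0,0.478]
    - [0,0,0.482]
    - [0,0,0.483]
  turn: [0,0,0,0,0,0,0,0,0,0]

```text
time_s: 33.33
ee_pos: [542.1, 369.0, -20.2]
ee_rot: [180.0, 0.0, 175.0]
force: [0.3, 0.3, 0.9]
gripper_width: 16.7
gripper_force: 12.0
```

step_arm:
  linear:
    - [0,0,0]
    - [0,0,0]
    - [0,0,0]
    - [0,0,0]
    - [0,0,-0.04]
    - [0,0,-0.12]
    - [0,0,-0.28]
    - [0,0,-0.44]
    - [0,-0.1,-0.54]
    - [0,-0.25,-0.54]
    - [0,-0.4,-0.54]
    - [0,-0.4,-0.54]
    - [0,-0.4,-0.54]
  turn: [0,0,0,0,0,0,0,0,0,0,0,0,0]
  fingers: 0.3

```text
time_s: 34.95
ee_pos: [531.7, 249.8, 142.2]
ee_rot: [179.9, 0.1, 174.9]
force: [0.5, 0.2, -0.5]
gripper_width: 31.8
gripper_force: 0.0
```

```bash
python3 - <<'E'
from h import *
f=grab('scene');s=grab('side')
a=cv2.resize(f['color'][165:300,190:335],None,fx=3,fy=3,interpolation=cv2.INTER_CUBIC)
b=cv2.resize(s['color'][165:285,260:370],None,fx=3,fy=3,interpolation=cv2.INTER_CUBIC)
o=np.zeros((405,a.shape[1]+b.shape[1],3),np.uint8);o[:,:a.shape[1]]=a;o[:b.shape[0],a.shape[1]:]=b
for p in [(547.5,289.3,7.5),(541.4,368.9,7.5),(461.7,362.2,7.5),(467.8,282.6,7.5)]:
    u=(np.array(w2px(f,p))-(190,165))*3;cv2.circle(o,tuple(int(x) for x in u),3,(255,0,255),-1)
cv2.imwrite('pics/k.png',o)
E
```

```text
(no output)
```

View pics/k.png

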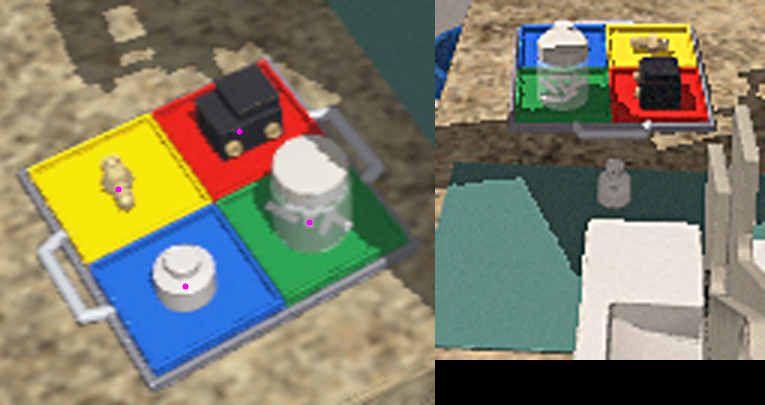

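All four spares sit upright or lying in the middle of their dishes (dots: yellow 118,189; red 239,131; blue 185,286; green 309,222). The weight still stands, and the gripper is clear.

```bash
python3 -c "
from workcell import env
print(env.job_done())"
```

```text
the job is handed in; nothing more can be done
None
```

I packed all four spares into the middle of their dishes and handed the job in at about 35 s. The last pictures show them well placed, with the weight untouched. The loupe was out of that last view and I never touched it, and the judge gave no verdict.

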